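# Catch the meter case's falling cover and lower it shut

## Task

The orange cover of the meter case stands open, almost balanced. Touch it from behind to tip it off balance so that it starts to fall shut by itself with nothing touching it, catch it from below on the outside of the fingers or on the fingertips well before it reaches the case, and lower it gently until it is fully shut, without letting it drop or slam. Do not pinch the cover, do not shove or lift the case, leave the spool, jar and screwdriver where they are, and finish clear of everything.

Things in the scene. Friction and masses are not known exactly. Their poses are not given: they have to be found in the camera images.
- case: Grey plastic instrument case, open on top, 140 (its x) x 200 (its y) x 75 mm high, 2 kg, standing loose on the bench, a yellow meter and probes in black foam inside. Origin: centre of its underside. x points from its front towards its hinge side (to the robot's left, give or take some 20 degrees), z up. The cover is hinged along the top of the +x wall.
- lid (a joint): Cover angle, rad: 0 shut and level, 1.57 upright, 1.8 back stop. Cover about 0.3 kg, hinge stiff and damped: it stands within about 0.15 of upright; let go at 1.3 or less it falls, from 1.2 to 0.6 in about 1.5 to 3 s, shut about 0.8 to 1.2 s later at 0.5 to 0.9 rad/s, a slam. Gentle: under 0.35 rad/s over the last 0.15 rad. The last 3 mm at the free edge do not count as a drop.
- lid_hinge (a point): Point on the hinge axis, at mid-width: 70 mm towards +x from the case's centre and 75.5 mm above its underside. Its axes turn with the cover: at joint 0 they are the case's axes. The axis of turning is y.
- lid_edge (a point): Middle of the cover's free edge, on the inner (lower when shut) face, 170 mm from the hinge axis: upright it is the top edge, about 245 mm above the bench; shut, it is 30 mm beyond the case's front wall and 75.5 mm above the bench, so that fingers can stay under this 30 mm lip while the cover shuts.
- liner: White inner face of the cover, a plate 170 x 200 x 5 mm, hinge axis to free edge; it faces the robot's right (case -x) when upright and is the underside when shut: the side to catch. Origin on the hinge axis at mid-width, axes as point lid_hinge (the plate runs to -x, from z 0 to 5 mm).
- shell: Orange outer face of the cover, a plate 150 x 180 x 5 mm on the back of the liner (z 5 to 10 mm in the same frame, ending 20 mm short of the free edge): the side facing the robot's left (case +x) when upright, where it is pushed to tip it. Origin and axes as the liner. Pressing both faces at once is pinching.
- spool: Aluminium solder spool, 54 mm diameter, 44 mm high, standing loose behind the hinge side of the case; bystander. Origin: centre of its underside.
- jar: Amber flux jar with black cap, 52 mm diameter, 60 mm high, standing loose behind the hinge side of the case; bystander. Origin: centre of its underside.
- driver: Red-handled screwdriver, lying loose beyond the case, seen from the robot; bystander. Origin: near its middle, on its underside.

How it is judged:
By the outcome, as a careful person would: the job done as asked, in the order asked, and still so for the second after the job is handed in, with the robot touching nothing.
It also fails if it takes over 56 s, if anything falls off the work surface, if the arm or the gripper's body presses on something with over 40 N, if the wrist force passes 120 N, or if a joint passes its speed limit or range.

## Robot

A 7-joint arm with a two-finger parallel gripper is mounted at the origin on the work surface. World frame = base frame: x ahead of the robot, y to its left, z up, the work surface at z = 0. Lengths are in m, angles in rad, forces in N, time in s.
With the tool pointing down it reaches from about 0.35 to 0.9 m from the base axis. Payload 8.1 kg.
Tool frame: the origin (TCP) lies between the finger pads; the fingertips stand 19 mm ahead of it and the grasp point (between the pads) is the TCP (manip.tip_extent is the distance from the TCP to the fingertips, in m); z points along the fingers, y is the line along which they close (so a half turn about z gives the same grasp; the last joint's range is limited). The gripper opens to 85 mm and grips with 20 to 120 N. Pads are 22 mm wide; open, the fingers measure 114 mm over their backs; the gripper's body (76 mm by 85 mm) begins 54 mm behind the grasp point. The pads swing forward as they close: fully open they stand 13 mm farther back than shut.
Start: joints at [1.11, 0.434, 0.025, 1.573, -0.012, 1.134, -0.075], TCP at [0.219, -0.585, 0.25] pointing down, gripper open.
Joint ranges: [-2.62, 2.62], [-0.44, 2.09], [-1.27, 1.32], [0.08, 2.57], [-1.32, 4.46], [0.12, 2], [-2.74, 2.74]. Speed limits (rad/s): [2.22, 2.22, 3.01, 3.01, 3.14, 3.14, 3.14].

## Interface

Orientations are given as a rotation vector (axis times angle).
In Python, from cell import manip, readout, optics, nets gives the robot as it stands. Calls block until the motion is done:
- manip.move_to(position, orientation): joint-space move of the TCP to a pose.
- manip.line_to(position, feed=0.15, rotation=None, stop_force=None): straight line of the TCP; rotation=None keeps the orientation; feed is the mean speed in m/s. With stop_force (N) it stops when the force on the tool has changed by that much, and returns True; else False.
- manip.set_joints(angles): joint-space move.
- manip.move_gripper(opening, effort=None): opening from 0.0 (shut) to 1.0 (fully open); effort is the grip in N (None keeps the last); returns when the fingers have stopped.
- manip.sleep(seconds).
- manip.ik(position, orientation): joint angles nearest the present ones, or None.
- readout.state(): the state.
- optics.get_image(name): name is "scene" or "top"; returns a dict with "pixels" (420x560x3 uint8, red, green, blue), "fx", "fy", "cx", "cy" (pixels), "position" and "orientation" of the camera in the world. Camera axes: x right, y down, z forward; pixel columns grow to the right and rows downward; lengths in m; the calibration is good to about 2 mm. A picture is of the moment at which its call begins. There is no depth.
A pose or a line that the arm cannot do raises manip.IKError and nothing moves.
- manip.hand_in(): hands the job in; it is judged then, once.
Trained networks look in the newest picture that a camera, given by its name, has taken for a name from the list of things; names that differ only in an ending like _2 or _b are one class to them, and where a whole thing is asked for, a point or a joint stands for the part that bears it (a point fixed in the world has none). Each returns a list of dicts, best first, with "p" (0 to 1); they miss things now and then, are a little off and sometimes report something else, mostly with a low value. They report only what shows in the picture. A call takes as long as a camera call.
- nets.recognise(label, camera): "extent" ([left, top, right, bottom] in pixels, round what is visible of it).
- nets.trace(label, camera): "pixels" (420x560 bool, what is visible of it) and "extent" ([left, top, right, bottom] in pixels, round what is visible of it).
- nets.tip_of(label, camera): "position" ([column, row] in pixels: a listed point, or the origin of a listed thing).
The state is a dict: "clock": time; "joint_pos": joint angles; "dq": joint speeds; "joint_torque": joint torques, N m; "tcp_pos": TCP position; "orientation": TCP orientation; "ft_force": force on the tool from outside, world axes, zero at the start; "ft_torque": the same for the moment, N m; "grip_width": opening from 0.0 (shut) to 1.0 (fully open); "grasp_force": force on a finger pad.
Only numpy, scipy, OpenCV 4.12 (cv2) and the standard library are available. Lean on these libraries where they do the work, as an engineer would, in place of code of your own. Each camera call takes 0.05 s, during which the arm holds its last target. There are 200 camera calls.

## Working session

There is one attempt and no reset: what is moved stays moved. The work goes in short steps, each a Python script; the robot and the scene stay as the last script left them, time stands still between calls to the robot, and variables do not carry over. Pictures are saved under pics/ and viewed, at most 10 in all, crops included, and the job is handed in when it is done.

```bash
ls; mkdir -p pics
python3 - <<'E'
from cell import manip, readout, optics, nets
import cv2,numpy as np
for c in("scene","top"):
    im=optics.get_image(c)
    cv2.imwrite(f"pics/{c}0.png",im["pixels"][:,:,::-1])
    print(c,im["fx"],im["cx"],im["cy"],im["position"],im["orientation"])
    for l in("lid_hinge","lid_edge","case","spool","jar","driver"):
        print(l,[(np.round(d["position"],1),round(d["p"],2)) for d in nets.tip_of(l,c)[:2]])
    for l in ("case","liner","shell"):
        print(l,[(d["extent"],round(d["p"],2)) for d in nets.recognise(l,c)[:2]])
s=readout.state();print(s["clock"],s["orientation"],s["grip_width"],s["ft_force"])
E
```

```text
pics
scene 387.82352093017994 273.37256459068266 210.3597170934979 [1.00902542 0.03272329 0.59761822] [-2.05703886 -1.59292421  0.52121961]
lid_hinge [(array([267.4, 152.7]), 0.97)]
lid_edge [(array([274.3,  80.1]), 0.97), (array([326.5, 191.5]), 0.65)]
case [(array([232.2, 189.8]), 0.69)]
spool [(array([322.7, 151. ]), 0.82)]
jar [(array([327.6, 191.7]), 0.72)]
driver [(array([283.6, 264.8]), 0.8)]
case [([181.6, 41.6, 298.8, 237.5], 0.62)]
liner [([256.7, 38.5, 300.1, 194.7], 0.74)]
shell [([305.5, 126.1, 335.8, 160.7], 0.57)]
top 458.1805812470863 281.4598699465536 212.315298483618 [0.49976151 0.12149487 0.88355209] [-2.16652211  2.15241724 -0.15548494]
lid_hinge [(array([264. , 260.2]), 0.68)]
lid_edge [(array([249.5, 255.4]), 0.93)]
case [(array([297.7, 262.4]), 0.78)]
spool [(array([193.5, 292.2]), 0.64), (array([250.1, 253.6]), 0.23)]
jar [(array([206.9, 232.9]), 0.91)]
driver [(array([272.2, 170.3]), 0.85)]
case [([238.7, 186.8, 344.0, 333.4], 0.67)]
liner [([242.7, 189.1, 261.7, 333.1], 0.57)]
shell [([241.8, 191.1, 343.6, 331.4], 0.24)]
1.0 [ 3.09141454e+00  5.58845951e-01 -3.16692993e-05] 0.9990622346450797 [0.6057064  0.52420927 0.16191707]
```

View pics/scene0.png

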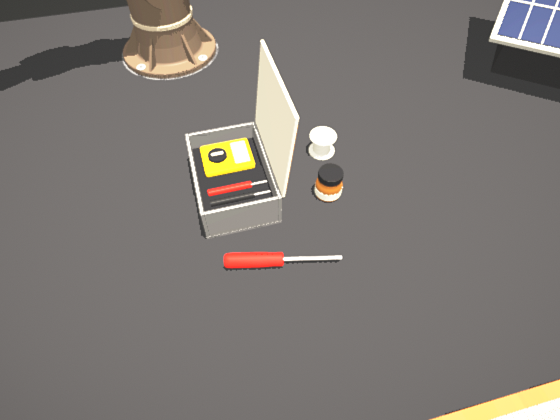

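View pics/top0.png

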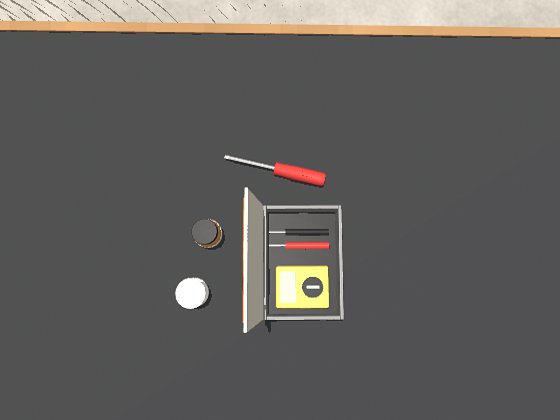

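```bash
cat > h.py <<'E'
from cell import manip, readout, optics, nets
import numpy as np
from scipy.spatial.transform import Rotation as R
from scipy.optimize import least_squares
def proj(im,P):
    p=R.from_rotvec(im["orientation"]).inv().apply(np.atleast_2d(P)-im["position"])
    return np.c_[im["fx"]*p[:,0]/p[:,2]+im["cx"],im["fy"]*p[:,1]/p[:,2]+im["cy"]]
def ray(im,uv,z):
    d=R.from_rotvec(im["orientation"]).apply([(uv[0]-im["cx"])/im["fx"],(uv[1]-im["cy"])/im["fy"],1])
    return im["position"]+d*(z-im["position"][2])/d[2]
def tri(ims,uvs):
    f=lambda P:np.concatenate([(proj(i,P)[0]-u) for i,u in zip(ims,uvs)])
    r=least_squares(f,[.5,.1,.1]);return r.x,r.fun
E
python3 - <<'E'
from h import *
ims=[optics.get_image(c) for c in("scene","top")]
for l in("lid_hinge","lid_edge","spool","jar","driver","case"):
    u=[max(nets.tip_of(l,c),key=lambda d:d["p"])["position"] for c in("scene","top")]
    P,r=tri(ims,u);print(l,P.round(4),r.round(1))
E
```

```text
lid_hinge [0.5192 0.1454 0.0792] [-0.6  0.  -0.6 -0.1]
lid_edge [0.5241 0.1584 0.2445] [-0.5  0.  -0.5 -0.1]
spool [ 4.635e-01  2.727e-01 -1.000e-04] [-1.2  0.1 -1.  -0.3]
jar [0.5722 0.249  0.0014] [-1.1  0.1 -1.  -0.3]
driver [ 0.7008  0.1238 -0.0016] [ 0. -0.  0.  0.]
case [0.5191 0.0723 0.0039] [ 2.4 -0.1  2.3  0.3]
```

The lid stands just past upright: its free edge is at about column 246 in the top view and its white face points right. The jar, spool and driver are clear of the swing. Next I fit the case pose and check reach.

```bash
cat >> h.py <<'E'
L=.17
class Case:
    def __init__(s,x,y,yaw): s.x,s.y,s.yaw=x,y,yaw
    def w(s,p):  # hinge-based coordinates (cx,cy,z) -> world; cx,cy from hinge axis, z world
        c,q=np.cos(s.yaw),np.sin(s.yaw); return np.array([s.x+c*p[0]-q*p[1], s.y+q*p[0]+c*p[1], p[2]])
    def rot(s,phi): # tool tilted phi from straight down towards case +x, closing line in the case x-z plane
        a=np.pi+phi
        M=np.array([[0,np.sin(phi)],[0,0]])
        z=np.array([np.sin(phi),0,-np.cos(phi)]); yv=np.array([-np.cos(phi),0,-np.sin(phi)]); x=np.cross(yv,z)
        return (R.from_euler('z',s.yaw)*R.from_matrix(np.c_[x,yv,z])).as_rotvec()
def fit(ims,obs,th0=1.6):
    def f(v):
        c=Case(*v[:3]); r=[]
        for i,k,u,wt in obs:
            r.append((proj(ims[i],c.w(k(v[3])))[0]-u)*wt)
        return np.concatenate(r)
    s=least_squares(f,[.52,.145,1.57,th0],loss='soft_l1');return s.x,f(s.x)
hinge=lambda t:(0,0,.0755)
edge=lambda t:(-L*np.cos(t),0,.0755+L*np.sin(t))
def edgeend(sy): return lambda t:(-L*np.cos(t),sy,.0755+L*np.sin(t))
def fixed(*p): return lambda t:p
def look(names=("scene","top")): return [optics.get_image(c) for c in names]
def best(l,c):
    d=nets.tip_of(l,c); return np.array(d[0]["position"]) if d else None
E
python3 - <<'E'
from h import *
ims=look()
obs=[]
for i,c in enumerate(("scene","top")):
    for l,k in(("lid_hinge",hinge),("lid_edge",edge),("case",fixed(-.07,0,0))):
        obs.append((i,k,best(l,c),.4 if l=="case" else 1))
for k,u in ((fixed(-.14,-.1,.075),(343,319)),(fixed(-.14,.1,.075),(341,206)),(edgeend(-.1),(245.5,332)),(edgeend(.1),(246,188))):
    obs.append((1,k,np.array(u),.7))
v,r=fit(ims,obs);print(v.round(4),r.reshape(-1,2).round(1).tolist())
c=Case(*v[:3])
q0=readout.state()["joint_pos"]
for n,cx,z,phi in(("above",.05,.42,0),("push",.06,.21,0),("catchpre",-.25,.2,.8),("catch",-.19,.19,.8),("low",-.2,.06,.8),("low.87",-.2,.06,.87)):
    q=manip.ik(c.w((cx,0,z)),c.rot(phi));print(n,c.w((cx,0,z)).round(3),None if q is None else np.round(q,2))
print(readout.state()["clock"])
E
```

```text
[0.521  0.1422 1.5624 1.6759] [[0.9, 1.2], [1.5, -2.4], [1.6, 0.2], [-0.1, 0.8], [0.1, -0.1], [1.6, -0.8], [0.1, -79.6], [1.8, 79.6], [2.7, -102.1], [-0.0, 100.0]]
above [0.521 0.192 0.42 ] [ 0.23  0.38 -0.99  1.4   0.32  1.53 -2.32]
push [0.522 0.202 0.21 ] [ 0.04  0.46 -0.7   1.75  0.33  1.06 -2.36]
catchpre [ 0.519 -0.108  0.2  ] [ 0.61  0.6  -0.14  1.72 -0.64  1.31 -0.77]
catch [ 0.519 -0.048  0.19 ] [ 0.55  0.58 -0.18  1.8  -0.68  1.21 -0.79]
low [ 0.519 -0.058  0.06 ] [ 0.62  0.78 -0.25  1.84 -0.67  1.01 -0.67]
low.87 [ 0.519 -0.058  0.06 ] [ 0.64  0.82 -0.25  1.82 -0.69  1.06 -0.63]
2.1
```

```bash
cat >> h.py <<'E'
PHI=.8; D=np.array([np.sin(PHI),-np.cos(PHI)]); N=np.array([np.cos(PHI),np.sin(PHI)])
def catch(th,gap=0.,back=0.,over=.028):
    "TCP (cx,0,z) with the lid edge resting on the finger back, `over` behind the tip"
    e=np.array([-L*np.cos(th),.0755+L*np.sin(th)])-N*(.0145+gap)+D*(over-.019-back)
    return (e[0],0,e[1])
def angle(c,cams=("scene",)):
    ims=look(cams); ob=[(im,best("lid_edge",n)) for im,n in zip(ims,cams)]
    f=lambda t:np.concatenate([proj(i,c.w(edge(t[0])))[0]-u for i,u in ob if u is not None])
    s=least_squares(f,[1.],bounds=(-.1,1.9),loss='soft_l1'); return s.x[0],np.abs(s.fun).max()
E
python3 - <<'E'
from h import *
import json
ims=look();obs=[]
for i,c in enumerate(("scene","top")):
    for l,k in(("lid_hinge",hinge),("lid_edge",edge),("case",fixed(-.07,0,0))):
        obs.append((i,k,best(l,c),.4 if l=="case" else 1))
for k,u in ((fixed(-.14,.1,.075),(343,319)),(fixed(-.14,-.1,.075),(341,206)),(edgeend(.1),(245.5,332)),(edgeend(-.1),(246,188))):
    obs.append((1,k,np.array(u),.7))
v,r=fit(ims,obs);print(v.round(4),r.reshape(-1,2).round(1).tolist())
assert np.abs(r).max()<4
json.dump(list(v),open("case.json","w")); c=Case(*v[:3])
print(angle(c),angle(c,("top",)))
def rep(n):
    s=readout.state();print(n,round(s["clock"],2),s["joint_pos"].round(2) if hasattr(s["joint_pos"],'round') else np.round(s["joint_pos"],2),np.round(s["ft_force"],1))
manip.move_gripper(0.0);rep("grip")
manip.move_to(c.w((-.30,0,.30)),c.rot(PHI));rep("over")
manip.line_to(c.w((.06,0,.32)),feed=.3,rotation=c.rot(0));rep("behind high")
manip.line_to(c.w((.06,0,.209)),feed=.15);rep("behind")
im=optics.get_image("scene");import cv2;cv2.imwrite("pics/behind.png",im["pixels"][:,:,::-1])
E
```

```text
Traceback (most recent call last):
  File "h.py", line 30, in fit
    s=least_squares(f,[.52,.145,1.57,th0],loss='soft_l1');return s.x,f(s.x)
  File "h.py", line 28, in f
    r.append((proj(ims[i],c.w(k(v[3])))[0]-u)*wt)
              ~~~~~~~~~~~~~~~~~~~~~~~~~~~~^~
TypeError: unsupported operand type(s) for -: 'float' and 'NoneType'
```

```bash
cat >> h.py <<'E'
def angle(c,cams=("scene",)):
    for _ in range(3):
        ims=look(cams); ob=[(im,best("lid_edge",n)) for im,n in zip(ims,cams)]
        ob=[o for o in ob if o[1] is not None]
        if ob: break
    else: return None,99
    f=lambda t:np.concatenate([proj(i,c.w(edge(t[0])))[0]-u for i,u in ob])
    s=least_squares(f,[1.],bounds=(-.1,1.9),loss='soft_l1'); return s.x[0],np.abs(s.fun).max()
E
python3 - <<'E'
from h import *
import json
ims=look();obs=[]
pix=[[(267.4,152.7),(274.3,80.1),(232.2,189.8)],[(264,260.2),(249.5,255.4),(297.7,262.4)]]
for i,c in enumerate(("scene","top")):
    for j,(l,k) in enumerate((("lid_hinge",hinge),("lid_edge",edge),("case",fixed(-.07,0,0)))):
        for u in (pix[i][j],best(l,c)):
            if u is not None: obs.append((i,k,np.array(u),.4 if l=="case" else 1))
for k,u in ((fixed(-.14,.1,.075),(343,319)),(fixed(-.14,-.1,.075),(341,206)),(edgeend(.1),(245.5,332)),(edgeend(-.1),(246,188))):
    obs.append((1,k,np.array(u),.7))
v,r=fit(ims,obs);print(v.round(4),r.reshape(-1,2).round(1).tolist())
assert np.abs(r).max()<5
json.dump(list(v),open("case.json","w")); c=Case(*v[:3])
print(angle(c),angle(c,("top",)))
def rep(n):
    s=readout.state();print(n,round(s["clock"],2),np.round(s["joint_pos"],2),np.round(s["ft_force"],1))
manip.move_gripper(0.0);rep("grip")
manip.move_to(c.w((-.30,0,.30)),c.rot(PHI));rep("over")
manip.line_to(c.w((.06,0,.32)),feed=.3,rotation=c.rot(0));rep("behind high")
manip.line_to(c.w((.06,0,.209)),feed=.15);rep("behind")
im=optics.get_image("scene");import cv2;cv2.imwrite("pics/behind.png",im["pixels"][:,:,::-1])
E
```

```text
[0.5206 0.1441 1.5683 1.6594] [[0.1, 3.5], [-1.8, 1.8], [1.0, -4.7], [0.7, -4.5], [0.7, -0.2], [0.2, 0.3], [-1.4, 0.4], [-0.3, -0.4], [-1.2, 2.0], [1.9, 0.3], [1.0, -0.2], [0.3, -0.2], [-0.2, 0.3], [0.5, -0.7], [1.1, -0.5], [2.5, -1.1]]
(np.float64(1.6670127498879805), np.float64(1.9250882761953534)) (np.float64(1.6506733742828856), np.float64(1.3356562103729175))
grip 3.87 [ 1.11  0.43  0.03  1.57 -0.01  1.13 -0.08] [-0.2  0.3 -0.2]
over 5.78 [ 0.63  0.54 -0.07  1.55 -0.62  1.55 -0.84] [-0.8 -0.6 -0.1]
behind high 7.22 [-0.32  0.29 -0.19  1.62  0.06  1.24 -2.1 ] [-1.4 -0.6 -0.7]
behind 8.12 [-0.33  0.38 -0.19  1.78  0.08  0.99 -2.12] [ 0.5 -0.1  0.2]
```

View pics/behind.png

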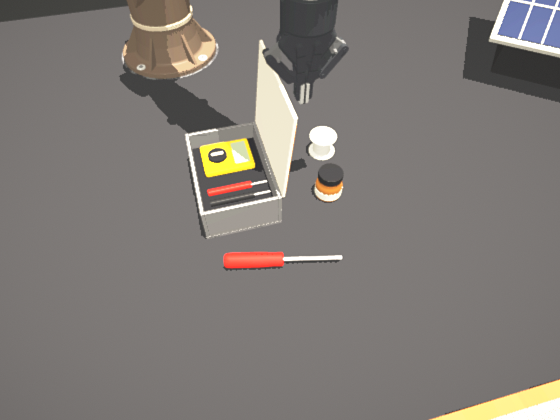

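The closed gripper's knuckles splay out sideways, so I check a close-up for clearance to the lid edge.

Run:
```python
from h import *
import cv2
a,b=look()
A=cv2.resize(a["pixels"][0:130,230:370],None,fx=2.8,fy=4,interpolation=cv2.INTER_CUBIC)
B=cv2.resize(b["pixels"][180:310,150:290],None,fx=2.8,fy=4,interpolation=cv2.INTER_CUBIC)
o=np.hstack([A,B]);o=np.clip((o/255.)**.5*255,0,255).astype(np.uint8)
cv2.imwrite("pics/zoom.png",o[:,:,::-1])
c=Case(.5206,.1441,1.5683)
for cx,z in((.06,.19),(.06,.209),(.06,.263),(.01,.24),(.01,.25),(.01,.263),(.02,.245)):print(cx,z,proj(a,c.w((cx,0,z)))[0].round(0))
```

```text
0.06 0.19 [302. 100.]
0.06 0.209 [303.  91.]
0.06 0.263 [305.  60.]
0.01 0.24 [272.  79.]
0.01 0.25 [272.  73.]
0.01 0.263 [272.  65.]
0.02 0.245 [278.  75.]
```

View pics/zoom.png

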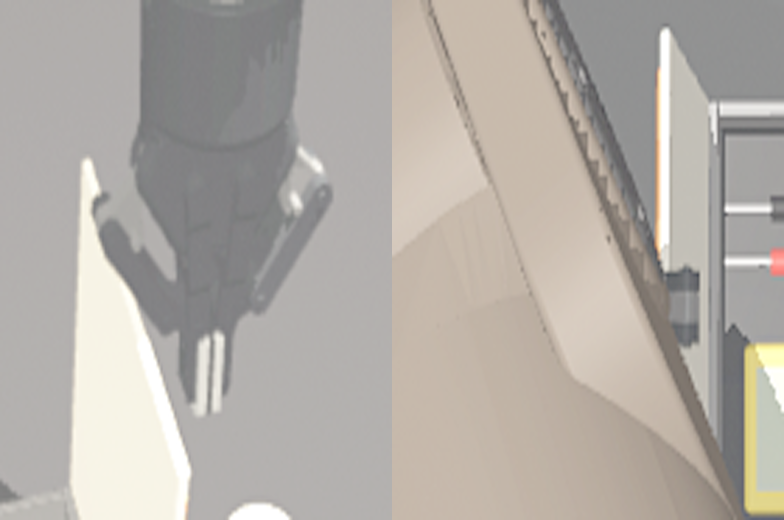

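The knuckles widen from about 35 mm behind the tips. I'll push high on the shell, with the tips at z about 0.212, and keep the catch overlap to 22 mm. Now I push, cross over, catch and lower in one script.

```bash
cat > go.py <<'E'
from h import *
import json
c=Case(*json.load(open("case.json"))[:3])
clk=lambda:round(readout.state()["clock"],2)
F=lambda:np.round(readout.state()["ft_force"],1)
OV=.022
ZP=.231
for f in(.75,.4,.0): assert manip.ik(c.w(catch(f,over=OV)),c.rot(PHI)) is not None
manip.line_to(c.w((.06,0,ZP)),feed=.1)
manip.line_to(c.w((.0,0,ZP)),feed=.06); print("half",clk(),F())
for cx in(-.017,-.024,-.031):
    manip.line_to(c.w((cx,0,ZP)),feed=.03); print("pushed",cx,clk(),F())
    manip.line_to(c.w((cx+.03,0,ZP+.01)),feed=.15)
    t,e=angle(c,("top","scene")); print("angle",t,e,clk())
    if t is not None and t<1.33: break
manip.line_to(c.w((cx+.03,0,.32)),feed=.25)
manip.line_to(c.w(catch(.75,back=.12,over=OV)),feed=.22,rotation=c.rot(PHI))
t,e=angle(c,("scene","top")); print("over",t,e,clk())
n=0
while t is None or t>1.1 and n<40:
    manip.sleep(.05); t,e=angle(c,("scene","top")); n+=1
print("insert",t,e,clk())
tc=min(.75,t-.2)
manip.line_to(c.w(catch(tc,over=OV)),feed=.2); print("in",tc,clk(),F())
prev=9
for _ in range(30):
    t,e=angle(c,("scene","top"))
    if t is not None:
        if abs(t-prev)<.012 and t<tc+.15: break
        prev=t
    manip.sleep(.2)
print("caught",t,e,clk(),F())
th=tc
while th>-.1:
    th-=.08 if th>.3 else .05
    manip.line_to(c.w(catch(th,over=OV)),feed=.03 if th>.3 else .02)
    print(round(th,2),clk(),F())
print("end",angle(c,("scene",)),angle(c,("top",)),clk())
import cv2
for n,i in zip("st",look()): cv2.imwrite(f"pics/end_{n}.png",i["pixels"][:,:,::-1])
E
python3 go.py
```

```text
half 9.78 [ 0.5 -0.2 -0.4]
pushed -0.017 10.5 [-0.2  0.   0.1]
angle 1.2906279717493234 4.381423235020364 11.06
over 1.2645366184685805 1.7045587984574837 12.99
insert 1.0592004008549203 3.1379052584079545 15.49
in 0.75 16.24 [ 0.  -1.   0.4]
caught 0.6995068729338247 2.590809246839001 17.24 [-0.1 -1.6 -0.7]
0.67 17.84 [-0.6 -0.5 -1.7]
0.59 18.44 [-0.5 -0.4 -1.1]
0.51 19.04 [ 0.1  0.3 -1.1]
0.43 19.64 [ 0.2 -0.8 -1.4]
0.35 20.24 [-0.4 -0.3 -1. ]
0.27 21.07 [ 0.9 -0.4 -2. ]
0.22 21.65 [ 0.4 -0.1 -2.3]
0.17 22.23 [-0.1 -0.  -1.7]
0.12 22.8 [ 0.5 -0.8 -1.9]
0.07 23.38 [ 0.4  0.1 -1.1]
0.02 23.95 [ 0.2  0.3 -2.1]
-0.03 24.52 [ 0.1 -0.2  0.2]
-0.08 25.1 [-0.1  0.   0.2]
-0.13 25.68 [ 0.1  0.2 -0.3]
end (np.float64(-0.09999999999137152), np.float64(4.41078031592437)) (np.float64(0.033233683165893944), np.float64(1.786730255604141)) 25.88
```

The loads match: the fingers carried about 1.5 N down to 0.02 rad, then none, which is a seated cover. I back out and check.

Run:
```python
from h import *
import json,cv2
c=Case(*json.load(open("case.json"))[:3])
p=catch(-.13,over=.022)
manip.line_to(c.w((p[0]-.10,0,p[2])),feed=.06)
manip.line_to(c.w((p[0]-.16,0,.3)),feed=.15)
manip.sleep(.3)
ims=look();print(readout.state()["clock"],readout.state()["ft_force"])
for l in("lid_edge","spool","jar","driver","case"):
    u=[best(l,n) for n in("scene","top")]
    if all(x is not None for x in u): print(l,tri(ims,u)[0].round(3))
cv2.imwrite("pics/final.png",cv2.resize(np.hstack([i["pixels"][20:340,100:440] for i in ims])[:,:,::-1],None,fx=1.17,fy=1.17))
```

```text
30.1167 [-0.05506088 -0.45444258  0.57671695]
lid_edge [ 0.523 -0.032  0.072]
spool [ 0.456  0.274 -0.01 ]
jar [0.574 0.25  0.008]
driver [ 0.697  0.128 -0.009]
case [ 0.517  0.076 -0.005]
```

View pics/final.png

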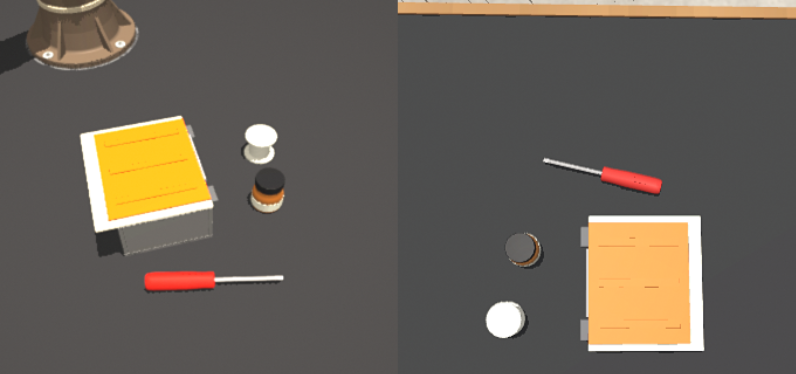

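The cover is shut flat, its lip to the right in the top view (around column 702), the bystanders have not moved, and the arm is clear.

```bash
python3 -c "
from cell import manip
print(manip.hand_in())"
```

```text
the job is handed in; nothing more can be done
None
```

The cover was tipped from behind, fell on its own, was caught on the finger back at about 0.7 rad and lowered shut gently; the arm finished clear, the spool, jar and screwdriver stayed put, and the job was handed in at about 30 s.

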